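Put the cleaned microscope objectives away in their storage cans

ROBOT

A 6-joint arm with a two-finger parallel gripper is mounted at the origin on the work surface. World frame = base frame: x ahead of the robot, y to its left, z up, the work surface at z = 0. Lengths are in m, angles in rad, forces in N, time in s.
With the tool pointing down it reaches from about 0.3 to 0.75 m from the base axis. Payload 8.5 kg.
Tool frame: the origin (TCP) lies at the very end of the fingers, on their centre line; the grasp point (between the pads) lies 19 mm behind it; z points along the fingers, y is the line along which they close (so a half turn about z gives the same grasp; the last joint's range is limited). The gripper opens to 88 mm and grips with 3 to 60 N. Pads are 18 mm wide; open, the fingers measure 123 mm over their backs; the gripper's body (75 mm by 187 mm) begins 45 mm behind the grasp point.
Start: joints at [-1.437, 0.381, 1.297, -0, 1.464, -0.215], TCP at [0.188, -0.517, 0.239] pointing down, gripper open.
Joint ranges: [-3.11, 3.11], [-0.89, 2.33], [0.22, 2.48], [-1.42, 4.56], [0.17, 2.85], [-2.88, 2.88]. Speed limits (rad/s): [2.39, 2.39, 3.14, 3.14, 3.14, 3.14].

INTERFACE

Orientations are given as a unit quaternion [w, x, y, z].
In Python, from workcell import robot, capture, camera_model, order, search_frame gives the robot as it stands.
- The arm moves only by the tool carry_out, never from a script. Its argument "deltas" is a list of rows, each an object of numbers: "dx", "dy", "dz": the shift along the world's x, y, z in m; "twist": the turn about the world's z in rad. A call has 1 to 10 rows; each row is the pose to reach, as a shift and turn from the pose commanded when the call began; what a row does not reach only later rows make up. A row lasts 1/10 s, in which the tool goes at most 50 mm and 8.59 degrees, less where a joint would pass 70% of its speed; a pose out of reach is approached as far as the arm can. A call with a gripper value outside its range is refused whole. "fingers" is the finger opening in m, from 0 to 0.0881, set as the call begins (left out, the last holds). The fingers move at their own pace and stop on an object; "grip_force" is the grip in N (left out, the last holds). Time passes only in rows, so rows that repeat a pose let the fingers close. It gives the time, the measured TCP pose, the force, the opening and the grip force at its end, in the units of the state.
- robot.get_state(): the state, without advancing time (a new reading comes with each control period).
- capture(name): name is "side" or "top"; returns (picture, depth): 420x560x3 uint8, red, green, blue; 420x560 float32, m along the optical axis (not along the pixel's ray), 0 where there is no reading.
- camera_model(name): a dict with "fx", "fy", "cx", "cy" (pixels), "world_from_camera" (4x4, takes a point from camera to world coordinates). Camera axes: x right, y down, z forward; pixel columns grow to the right and rows downward; lengths in m; the calibration is good to about 2 mm. A picture is of the moment at which its call begins. camera_model takes no time and is no camera call.
- order.close_job(): hands the job in; it is judged then, once.
Trained networks look in the newest picture that a camera, given by its name, has taken for a name from the list of things; names that differ only in an ending like _2 or _b are one class to them, and where a whole thing is asked for, a point or a joint stands for the part that bears it (a point fixed in the world has none). Each returns a list of dicts, best first, with "score" (0 to 1); they miss things now and then, are a little off and sometimes report something else, mostly with a low value. They report only what shows in the picture. A call takes as long as a camera call.
- search_frame(camera, name): "at" ([x, y, z] in m, in world coordinates, good to about 4 mm: the middle of the surface that is visible of it).
The state is a dict: "time_s": time; "qpos": joint angles; "joint_velocities": joint speeds; "tau": joint torques, N m; "tool_pos": TCP position; "eef_rot": TCP orientation; "contact_force": force on the tool from outside, world axes, zero at the start; "torque": the same for the moment, N m; "width": opening from 0.0 (shut) to 1.0 (fully open); "gripper_force": force on a finger pad.
Only numpy, scipy, OpenCV 4.12 (cv2) and the standard library are available. Lean on these libraries where they do the work, as an engineer would, in place of code of your own. Each camera call takes 0.05 s, during which the arm holds its last target. There are 200 camera calls.

TASK

The four microscope objectives have been cleaned and go back into storage: stand each one upright, lens up, in the open can base that carries its own colour (red, yellow, green, blue), resting flat on the can's floor with the can still standing on the bench, so that the covers can be screwed on. They are precision optics: set them down gently, never drop them or let one topple, and leave the dropper bottle and the specimen mount where they stand.

Things in the scene. Friction and masses are not known exactly. Their poses are not given: they have to be found in the camera images.
- objective_red_center (a point): microscope objective with the red band: round metal barrel 64 mm tall, 0.17 to 0.34 kg, standing lens up on its thread (26 mm diameter, 5 mm high). 35 mm flange 5 to 11 mm above the foot, then plain 34 mm barrel (grip here) to 47 mm, with the red band and bevel at its top, then a bare steel nose cone (22 to 15 mm). Point: on the axis, half-way up (32 mm above the foot); z up. Any yaw will do.
- objective_yellow_center (a point): microscope objective with the yellow band: round metal barrel 66 mm tall, 0.17 to 0.34 kg, standing lens up on its thread (26 mm diameter, 5 mm high). 35 mm flange 5 to 11 mm above the foot, then plain 34 mm barrel (grip here) to 49 mm, with the yellow band and bevel at its top, then a bare steel nose cone (22 to 15 mm). Point: on the axis, half-way up (33 mm above the foot); z up. Any yaw will do.
- objective_green_center (a point): microscope objective with the green band: round metal barrel 74 mm tall, 0.17 to 0.34 kg, standing lens up on its thread (26 mm diameter, 5 mm high). 35 mm flange 5 to 11 mm above the foot, then plain 34 mm barrel (grip here) to 57 mm, with the green band and bevel at its top, then a bare steel nose cone (22 to 15 mm). Point: on the axis, half-way up (37 mm above the foot); z up. Any yaw will do.
- objective_blue_center (a point): microscope objective with the blue band: round metal barrel 80 mm tall, 0.17 to 0.34 kg, standing lens up on its thread (26 mm diameter, 5 mm high). 35 mm flange 5 to 11 mm above the foot, then plain 34 mm barrel (grip here) to 63 mm, with the blue band and bevel at its top, then a bare steel nose cone (22 to 15 mm). Point: on the axis, half-way up (40 mm above the foot); z up. Any yaw will do.
- can_red: open base of the storage can for the red objective: a loose, shallow round black plastic cup (0.12 kg) with a red liner on its floor and a red upper rim; 62 mm outside and 54 mm inside diameter, rim 14 mm and inner floor 4 mm above the bench. Origin: centre of its underside, on the bench; z up.
- can_yellow: open base of the storage can for the yellow objective: a loose, shallow round black plastic cup (0.12 kg) with a yellow liner on its floor and a yellow upper rim; 62 mm outside and 54 mm inside diameter, rim 14 mm and inner floor 4 mm above the bench. Origin: centre of its underside, on the bench; z up.
- can_green: open base of the storage can for the green objective: a loose, shallow round black plastic cup (0.12 kg) with a green liner on its floor and a green upper rim; 62 mm outside and 54 mm inside diameter, rim 14 mm and inner floor 4 mm above the bench. Origin: centre of its underside, on the bench; z up.
- can_blue: open base of the storage can for the blue objective: a loose, shallow round black plastic cup (0.12 kg) with a blue liner on its floor and a blue upper rim; 62 mm outside and 54 mm inside diameter, rim 14 mm and inner floor 4 mm above the bench. Origin: centre of its underside, on the bench; z up.
- dropper_center (a point): bystander: small amber dropper bottle of lens cleaner, 30 mm diameter, 68 mm tall, with a black cap and rubber teat, loose; this point lies on its axis half-way up
- specimen_center (a point): bystander: black round specimen mount, 32 mm diameter, 20 mm tall, with a bright metal face on top, loose; this point is its centre

How it is judged:
At the end, for the whole second after the job is handed in: Each of the four objectives stands upright (within 0.1 rad) on the floor of the can base of its own colour, its axis within 13 mm of the can's centre and its height within 4 mm of fully seated; all four cans stand flat on the bench (within 5 mm and 0.1 rad), and everything is released and at rest (horizontal distance between objective_red_center and can_red below 0.013 m and z of objective_red_center in the frame of can_red between 0.032 and 0.04 m and angle between each of objective_red_center, can_red, objective_yellow_center, can_yellow, objective_green_center, can_green, objective_blue_center, can_blue's own z axis and vertical below 0.1 rad and height (world z) of each of can_red, can_yellow, can_green, can_blue below 0.005 m and linear speed of each of objective_red, can_red, objective_yellow, can_yellow, objective_green, can_green, objective_blue, can_blue below 0.02 m/s and horizontal distance between objective_yellow_center and can_yellow below 0.013 m and z of objective_yellow_center in the frame of can_yellow between 0.033 and 0.041 m and horizontal distance between objective_green_center and can_green below 0.013 m and z of objective_green_center in the frame of can_green between 0.037 and 0.045 m and horizontal distance between objective_blue_center and can_blue below 0.013 m and z of objective_blue_center in the frame of can_blue between 0.04 and 0.048 m); the robot touches nothing.
It fails at once if an objective toppled (leaning more than 40 degrees) (angle between any of objective_red_center, objective_yellow_center, objective_green_center, objective_blue_center's own z axis and vertical above 0.7 rad).
It fails at once if an objective dropped (moving faster than 0.6 m/s outside the fingers, a fall of about 18 mm) ((linear speed of objective_red above 0.6 m/s and contact force between the fingers and objective_red below 0.3 N) or (linear speed of objective_yellow above 0.6 m/s and contact force between the fingers and objective_yellow below 0.3 N) or (linear speed of objective_green above 0.6 m/s and contact force between the fingers and objective_green below 0.3 N) or (linear speed of objective_blue above 0.6 m/s and contact force between the fingers and objective_blue below 0.3 N)).
It fails at once if the dropper bottle or the specimen mount was moved by more than 30 mm (distance of any of dropper_center, specimen_center from where it was at the start of the episode above 0.03 m).
It also fails if it takes over 112 s, if anything falls off the work surface, if the arm or the gripper's body presses on something with over 40 N, if the wrist force passes 120 N, or if a joint passes its speed limit or range.

## Working session

There is one attempt and no reset: what is moved stays moved. The work goes in short steps, Python scripts to look and compute and a tool call to move; the robot and the scene stay as the last step left them, time stands still between calls to the robot, and variables do not carry over. Pictures are saved under pics/ and viewed, at most 14 in all, crops included, and the job is handed in when it is done.

Besides the shell and the picture viewer there is one more tool, called by a JSON object that holds its "api" and its "payload", one argument or row to a line. carry_out: Moves the arm, as the interface text tells. Its arguments: {"type":"object","properties":{"deltas":{"type":"array"},"fingers":{"type":"number"},"grip_force":{"type":"number"}},"required":["deltas"]}

```bash
mkdir -p pics; ls; cat > h.py <<'E'
import numpy as np, cv2
from workcell import robot, capture, camera_model, order, search_frame
def shot(n,f):
    p,d=capture(n); cv2.imwrite('pics/'+f+'.png',p[:,:,::-1]); np.savez('pics/'+f+'.npz',p=p,d=d); return p,d
def cloud(n,d):
    m=camera_model(n); v,u=np.mgrid[:d.shape[0],:d.shape[1]]
    P=np.stack([(u-m['cx'])/m['fx']*d,(v-m['cy'])/m['fy']*d,d],-1); T=np.array(m['world_from_camera'])
    W=P@T[:3,:3].T+T[:3,3]; W[d==0]=np.nan; return W
E
python3 - <<'E'
from h import *
for n in('top','side'): shot(n,n+'0'); print(n,np.round(camera_model(n)['world_from_camera'],3).tolist(), camera_model(n)['fx'])
s=robot.get_state(); print(s)
for o in ['objective_red_center','objective_yellow_center','objective_green_center','objective_blue_center','can_red','can_yellow','can_green','can_blue','dropper_center','specimen_center']:
    for c in ('top','side'):
        print(o,c,[(np.round(r['at'],3).tolist(),round(r['score'],2)) for r in search_frame(c,o)[:3]])
E
```

```text
pics
top [[0.009, -1.0, 0.026, 0.507], [-0.999, -0.01, -0.033, 0.01], [0.033, -0.026, -0.999, 0.976], [0.0, 0.0, 0.0, 1.0]] 457.56215543912054
side [[0.992, -0.076, 0.104, 0.468], [-0.128, -0.654, 0.745, -0.589], [0.011, -0.753, -0.658, 0.591], [0.0, 0.0, 0.0, 1.0]] 446.5558318593221
{'time_s': 0.1, 'qpos': array([-1.43730019e+00,  3.81127937e-01,  1.29815827e+00, -1.07469396e-05,
        1.46361032e+00, -2.15288547e-01]), 'joint_velocities': array([-0.00114535, -0.00130442, -0.001273  ,  0.00141004, -0.00067348,
       -0.00045419]), 'tau': array([ 3.48456888e-03, -4.38648534e+01, -2.24910414e+01,  7.14967400e-02,
        3.42488266e-02, -7.05034631e-05]), 'tool_pos': array([ 0.18793229, -0.51662563,  0.23820889]), 'eef_rot': array([-6.51610284e-04,  9.84831846e-01,  1.73510260e-01,  2.13165283e-05]), 'contact_force': array([-0.76061192, -0.048122  , -0.68140762]), 'torque': array([-0.01777757, -0.0040136 , -0.01031545]), 'gripper_force': 0.0, 'width': 1.0008814410002218}
objective_red_center top [([0.442, 0.066, 0.053], 0.61)]
objective_red_center side [([0.446, 0.059, 0.038], 0.89
[... 579 characters left out ...]
651, -0.096, 0.006], 0.81), ([0.62, 0.234, 0.04], 0.59), ([0.444, 0.236, 0.039], 0.48)]
can_yellow top [([0.634, 0.108, 0.003], 0.78)]
can_yellow side [([0.638, 0.106, -0.0], 0.71)]
can_green top [([0.452, -0.071, 0.001], 0.84), ([0.532, -0.17, 0.039], 0.16)]
can_green side [([0.452, -0.066, -0.0], 0.57), ([0.621, 0.234, 0.042], 0.25)]
can_blue top [([0.479, -0.27, -0.0], 0.88)]
can_blue side [([0.481, -0.265, 0.004], 0.82)]
dropper_center top [([0.536, -0.169, 0.038], 0.7)]
dropper_center side [([0.537, -0.179, 0.041], 0.96)]
specimen_center top [([0.535, 0.002, 0.016], 0.68)]
specimen_center side [([0.533, -0.004, 0.015], 0.65), ([0.619, 0.231, 0.038], 0.55), ([0.479, -0.267, 0.002], 0.2)]
```

View pics/top0.png

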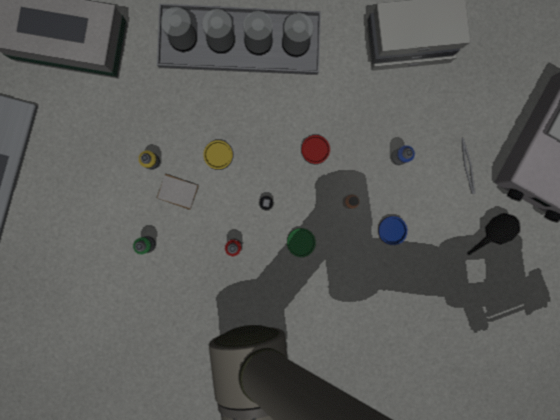

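View pics/side0.png

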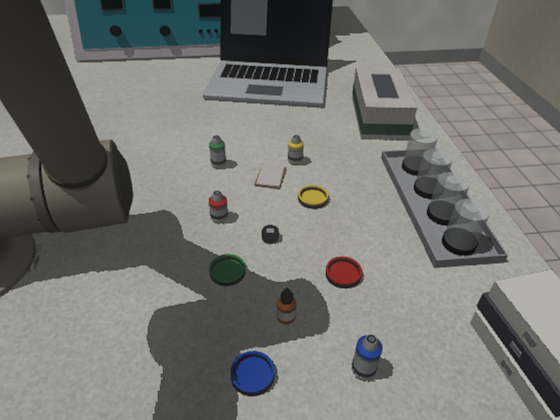

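```bash
cat > meas.py <<'E'
from h import *
def circ(xy,r):
    from scipy.optimize import least_squares
    c0=xy.mean(0); return least_squares(lambda c:np.hypot(*(xy-c).T)-r,c0,loss='soft_l1',f_scale=.002).x
objs=dict(red=(.442,.064),yellow=(.616,.233),green=(.445,.241),blue=(.632,-.278))
cans=dict(red=(.649,-.1),yellow=(.636,.107),green=(.452,-.069),blue=(.48,-.268))
by=dict(dropper=(.536,-.173),spec=(.534,-.001))
def run(suf):
  for c in ('top','side'):
    z=np.load(f'pics/{c}{suf}.npz'); W=cloud(c,z['d']).reshape(-1,3); 
    W=W[~np.isnan(W[:,0])]
    print(c,'bench',np.round(np.median(W[np.abs(W[:,2])<.02,2]),4))
    for k,p in {**objs,**by}.items():
        Q=W[(np.hypot(*(W[:,:2]-p).T)<.035)&(W[:,2]>.012)]
        s=Q[(Q[:,2]>.015)&(Q[:,2]<.042)]; top=Q[Q[:,2]>Q[:,2].max()-.004]
        print(k,'top z',np.round(np.percentile(Q[:,2],98),4),'top c',np.round((top.min(0)+top.max(0))[:2]/2,4),len(top),
          'barrel fit',np.round(circ(s[:,:2],.017),4) if len(s)>20 else None,len(s))
    for k,p in cans.items():
        Q=W[(np.hypot(*(W[:,:2]-p).T)<.042)&(W[:,2]>.0085)&(W[:,2]<.02)]
        print('can',k,np.round(circ(Q[:,:2],.029),4),np.round((Q.min(0)+Q.max(0))/2,4)[:2],'z',np.round(np.median(Q[:,2]),4),len(Q))
if __name__=='__main__': run('0')
E
python3 meas.py
```

```text
top bench 0.0009
red top z 0.0669 top c [0.4407 0.0701] 26 barrel fit None 20
yellow top z 0.0687 top c [0.6186 0.2441] 28 barrel fit [0.6188 0.2443] 55
green top z 0.0768 top c [0.444  0.2505] 18 barrel fit [0.4445 0.2498] 58
blue top z 0.0826 top c [ 0.634  -0.2773] 35 barrel fit [ 0.6345 -0.2789] 69
dropper top z 0.0682 top c [ 0.5381 -0.1732] 10 barrel fit [ 0.5382 -0.178 ] 110
spec top z 0.024 top c [0.5315 0.0033] 100 barrel fit [ 0.5373 -0.0069] 178
can red [ 0.6476 -0.1007] [ 0.648  -0.1012] z 0.0144 205
can yellow [0.6334 0.1052] [0.6335 0.1051] z 0.0144 195
can green [ 0.4511 -0.0714] [ 0.4514 -0.0711] z 0.0143 184
can blue [ 0.4776 -0.266 ] [ 0.4783 -0.2664] z 0.014 203
side bench 0.0005
red top z 0.0649 top c [0.4416 0.0676] 38 barrel fit [0.4417 0.0692] 194
yellow top z 0.0666 top c [0.6196 0.244 ] 23 barrel fit [0.619  0.2443] 157
green top z 0.075 top c [0.4446 0.2465] 24 barrel fit [0.4449 0.2496] 162
blue top z 0.0813 top c [ 0.6349 -0.2794] 107 barrel fit [ 0.6355 -0.2785] 280
dropper top z 0.0673 top c [ 0.5392 -0.1748] 25 barrel fit [ 0.5393 -0.1714] 297
spec top z 0.0221 top c [0.5337 0.0012] 153 barrel fit [0.5378 0.0046] 190
can red [ 0.6485 -0.1022] [ 0.6485 -0.1007] z 0.0134 319
can yellow [0.634 0.104] [0.6342 0.1056] z 0.013 212
can green [ 0.4516 -0.073 ] [ 0.452 -0.072] z 0.0131 302
can blue [ 0.4785 -0.2679] [ 0.4786 -0.2673] z 0.0136 470
```

The pictures show the objectives in the top view at red (233,247), yellow (149,158), green (141,245) and blue (404,154). The cans are at red (315,150), yellow (219,154), green (301,241) and blue (392,230), the dropper at (350,202) and the specimen mount at (266,202). Both views agree to about 2 mm. I'll start with blue.

{"api": "carry_out", "payload": {
  "deltas": [
    {"dx":0.03,"dy":0.016},
    {"dx":0.07,"dy":0.037},
    {"dx":0.11,"dy":0.058},
    {"dx":0.15,"dy":0.08},
    {"dx":0.19,"dy":0.101},
    {"dx":0.23,"dy":0.122},
    {"dx":0.27,"dy":0.143},
    {"dx":0.31,"dy":0.165},
    {"dx":0.35,"dy":0.186},
    {"dx":0.39,"dy":0.207}
  ],
  "fingers": 0.088,
  "grip_force": 30
}}

```text
invalid input at $.deltas[0]: expected keys dx, dy, dz, twist
```

{"api": "carry_out", "payload": {
  "deltas": [
    {"dx":0.03,"dy":0.016},
    {"dx":0.057,"dy":0.031},
    {"dx":0.057,"dy":0.031,"dz":-0.03},
    {"dx":0.057,"dy":0.031,"dz":-0.06},
    {"dx":0.057,"dy":0.031,"dz":-0.09},
    {"dx":0.057,"dy":0.031,"dz":-0.1},
    {"dx":0.057,"dy":0.031,"dz":-0.1},
    {"dx":0.057,"dy":0.031,"dz":-0.1}
  ]
}}

```text
invalid input at $.deltas[0]: expected keys dx, dy, dz, twist
```

{"api": "carry_out", "payload": {
  "deltas": [
    {"dx":0.03,"dy":0.016,"dz":0,"twist":0},
    {"dx":0.07,"dy":0.037,"dz":0,"twist":0},
    {"dx":0.11,"dy":0.058,"dz":0,"twist":0},
    {"dx":0.15,"dy":0.08,"dz":0,"twist":0},
    {"dx":0.19,"dy":0.101,"dz":0,"twist":0},
    {"dx":0.23,"dy":0.122,"dz":0,"twist":0},
    {"dx":0.27,"dy":0.143,"dz":0,"twist":0},
    {"dx":0.31,"dy":0.165,"dz":0,"twist":0},
    {"dx":0.35,"dy":0.186,"dz":0,"twist":0},
    {"dx":0.39,"dy":0.207,"dz":0,"twist":0}
  ],
  "fingers": 0.088,
  "grip_force": 30
}}

```text
time_s: 2.1
tool_pos: [0.5795, -0.3087, 0.2388]
eef_rot: [0.0, 0.985, 0.174, -0.0]
contact_force: [0.0, -0.5, 0.8]
width: 0.999
gripper_force: 0.0
```

{"api": "carry_out", "payload": {
  "deltas": [
    {"dx":0.03,"dy":0.016,"dz":0,"twist":0},
    {"dx":0.057,"dy":0.031,"dz":0,"twist":0},
    {"dx":0.057,"dy":0.031,"dz":-0.03,"twist":0},
    {"dx":0.057,"dy":0.031,"dz":-0.06,"twist":0},
    {"dx":0.057,"dy":0.031,"dz":-0.09,"twist":0},
    {"dx":0.057,"dy":0.031,"dz":-0.1,"twist":0},
    {"dx":0.057,"dy":0.031,"dz":-0.1,"twist":0},
    {"dx":0.057,"dy":0.031,"dz":-0.1,"twist":0}
  ]
}}

```text
time_s: 2.9
tool_pos: [0.6355, -0.2793, 0.1403]
eef_rot: [0.001, 0.985, 0.173, 0.001]
contact_force: [-0.4, 0.2, -0.3]
width: 1.003
gripper_force: 0.0
```

{"api": "carry_out", "payload": {
  "deltas": [
    {"dx":0,"dy":0,"dz":-0.03,"twist":0},
    {"dx":0,"dy":0,"dz":-0.06,"twist":0},
    {"dx":0,"dy":0,"dz":-0.085,"twist":0},
    {"dx":0,"dy":0,"dz":-0.1,"twist":0},
    {"dx":0,"dy":0,"dz":-0.113,"twist":0},
    {"dx":0,"dy":0,"dz":-0.113,"twist":0},
    {"dx":0,"dy":0,"dz":-0.113,"twist":0}
  ]
}}

```text
time_s: 3.6
tool_pos: [0.6355, -0.2792, 0.0269]
eef_rot: [0.001, 0.985, 0.174, 0.001]
contact_force: [0.5, 0.2, 0.1]
width: 1.0
gripper_force: 0.0
```

{"api": "carry_out", "payload": {
  "deltas": [
    {"dx":0,"dy":0,"dz":0,"twist":0},
    {"dx":0,"dy":0,"dz":0,"twist":0},
    {"dx":0,"dy":0,"dz":0,"twist":0},
    {"dx":0,"dy":0,"dz":0,"twist":0},
    {"dx":0,"dy":0,"dz":0,"twist":0},
    {"dx":0,"dy":0,"dz":0,"twist":0},
    {"dx":0,"dy":0,"dz":0,"twist":0},
    {"dx":0,"dy":0,"dz":0,"twist":0},
    {"dx":0,"dy":0,"dz":0,"twist":0},
    {"dx":0,"dy":0,"dz":0,"twist":0}
  ],
  "fingers": 0.02
}}

```text
time_s: 4.6
tool_pos: [0.6349, -0.2786, 0.0258]
eef_rot: [-0.0, 0.985, 0.174, -0.0]
contact_force: [-0.5, 2.6, 1.5]
width: 0.376
gripper_force: 29.9
```

```bash
python3 -c "
from h import *
p,d=shot('side','side1'); cv2.imwrite('pics/s1c.png',cv2.resize(p[250:420,270:470,::-1],None,fx=3,fy=3))"
```

```text
(no output)
```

View pics/s1c.png

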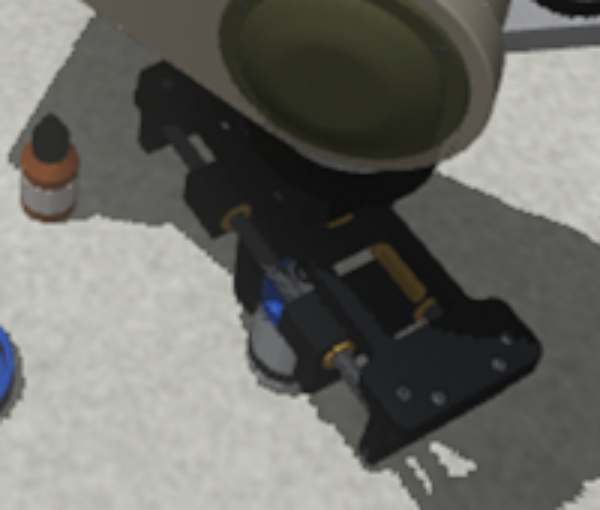

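The crop shows the blue barrel upright between the pads at about (275,340), and the opening of 33 mm fits the 34 mm barrel. Next I lift it and carry it over.

{"api": "carry_out", "payload": {
  "deltas": [
    {"dx":0,"dy":0,"dz":0.015,"twist":0},
    {"dx":0,"dy":0,"dz":0.04,"twist":0},
    {"dx":0,"dy":0,"dz":0.07,"twist":0},
    {"dx":-0.02,"dy":0.002,"dz":0.08,"twist":0},
    {"dx":-0.055,"dy":0.004,"dz":0.08,"twist":0},
    {"dx":-0.09,"dy":0.007,"dz":0.08,"twist":0},
    {"dx":-0.125,"dy":0.01,"dz":0.08,"twist":0},
    {"dx":-0.15,"dy":0.012,"dz":0.08,"twist":0},
    {"dx":-0.157,"dy":0.012,"dz":0.08,"twist":0},
    {"dx":-0.157,"dy":0.012,"dz":0.08,"twist":0}
  ]
}}

```text
time_s: 5.65
tool_pos: [0.4779, -0.2674, 0.1066]
eef_rot: [0.001, 0.985, 0.173, 0.0]
contact_force: [-0.1, -0.4, -3.0]
width: 0.378
gripper_force: 29.9
```

{"api": "carry_out", "payload": {
  "deltas": [
    {"dx":0,"dy":0,"dz":-0.015,"twist":0},
    {"dx":0,"dy":0,"dz":-0.035,"twist":0},
    {"dx":0,"dy":0,"dz":-0.052,"twist":0},
    {"dx":0,"dy":0,"dz":-0.062,"twist":0},
    {"dx":0,"dy":0,"dz":-0.068,"twist":0},
    {"dx":0,"dy":0,"dz":-0.07,"twist":0},
    {"dx":0,"dy":0,"dz":-0.072,"twist":0},
    {"dx":0,"dy":0,"dz":-0.072,"twist":0},
    {"dx":0,"dy":0,"dz":-0.072,"twist":0}
  ]
}}

```text
time_s: 6.55
tool_pos: [0.4781, -0.267, 0.0342]
eef_rot: [0.0, 0.985, 0.174, 0.0]
contact_force: [0.0, 0.0, -3.2]
width: 0.379
gripper_force: 29.9
```

{"api": "carry_out", "payload": {
  "deltas": [
    {"dx":0,"dy":0,"dz":-0.001,"twist":0},
    {"dx":0,"dy":0,"dz":-0.002,"twist":0},
    {"dx":0,"dy":0,"dz":-0.003,"twist":0},
    {"dx":0,"dy":0,"dz":-0.003,"twist":0}
  ]
}}

```text
time_s: 6.95
tool_pos: [0.4779, -0.2668, 0.0306]
eef_rot: [-0.0, 0.985, 0.174, -0.0]
contact_force: [-0.2, -0.5, -3.0]
width: 0.377
gripper_force: 29.9
```

{"api": "carry_out", "payload": {
  "deltas": [
    {"dx":0,"dy":0,"dz":-0.0005,"twist":0},
    {"dx":0,"dy":0,"dz":-0.001,"twist":0},
    {"dx":0,"dy":0,"dz":-0.001,"twist":0}
  ]
}}

```text
time_s: 7.25
tool_pos: [0.478, -0.2669, 0.0298]
eef_rot: [-0.0, 0.985, 0.174, 0.0]
contact_force: [-0.7, 0.1, -2.6]
width: 0.376
gripper_force: 29.9
```

{"api": "carry_out", "payload": {
  "deltas": [
    {"dx":0,"dy":0,"dz":-0.0005,"twist":0},
    {"dx":0,"dy":0,"dz":-0.001,"twist":0},
    {"dx":0,"dy":0,"dz":-0.001,"twist":0}
  ]
}}

```text
time_s: 7.55
tool_pos: [0.4781, -0.2669, 0.0296]
eef_rot: [0.0, 0.985, 0.174, 0.0]
contact_force: [-2.1, 2.3, 7.5]
width: 0.38
gripper_force: 29.9
```

{"api": "carry_out", "payload": {
  "deltas": [
    {"dx":0,"dy":0,"dz":0,"twist":0},
    {"dx":0,"dy":0,"dz":0,"twist":0},
    {"dx":0,"dy":0,"dz":0,"twist":0},
    {"dx":0,"dy":0,"dz":0,"twist":0},
    {"dx":0,"dy":0,"dz":0,"twist":0},
    {"dx":0,"dy":0,"dz":0,"twist":0}
  ],
  "fingers": 0.075
}}

```text
time_s: 8.15
tool_pos: [0.478, -0.2669, 0.0287]
eef_rot: [-0.0, 0.985, 0.174, -0.0]
contact_force: [-0.6, -0.9, 0.4]
width: 0.852
gripper_force: 0.0
```

{"api": "carry_out", "payload": {
  "deltas": [
    {"dx":0,"dy":0,"dz":0.02,"twist":0},
    {"dx":0,"dy":0,"dz":0.06,"twist":0},
    {"dx":0,"dy":0,"dz":0.1,"twist":0},
    {"dx":0,"dy":0.03,"dz":0.11,"twist":0},
    {"dx":-0.006,"dy":0.07,"dz":0.11,"twist":0},
    {"dx":-0.012,"dy":0.11,"dz":0.11,"twist":0},
    {"dx":-0.018,"dy":0.15,"dz":0.11,"twist":0},
    {"dx":-0.024,"dy":0.19,"dz":0.11,"twist":0},
    {"dx":-0.03,"dy":0.23,"dz":0.11,"twist":0},
    {"dx":-0.0365,"dy":0.27,"dz":0.11,"twist":0}
  ],
  "fingers": 0.088
}}

```text
time_s: 9.15
tool_pos: [0.441, 0.0046, 0.1389]
eef_rot: [0.0, 0.985, 0.173, 0.0]
contact_force: [0.5, 0.5, -0.0]
width: 1.001
gripper_force: 0.0
```

```bash
python3 -c "
from h import *
p,d=shot('side','side2'); cv2.imwrite('pics/s2.png',cv2.resize(p[:,:,::-1],None,fx=1.4,fy=1.4))"
```

```text
(no output)
```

View pics/s2.png

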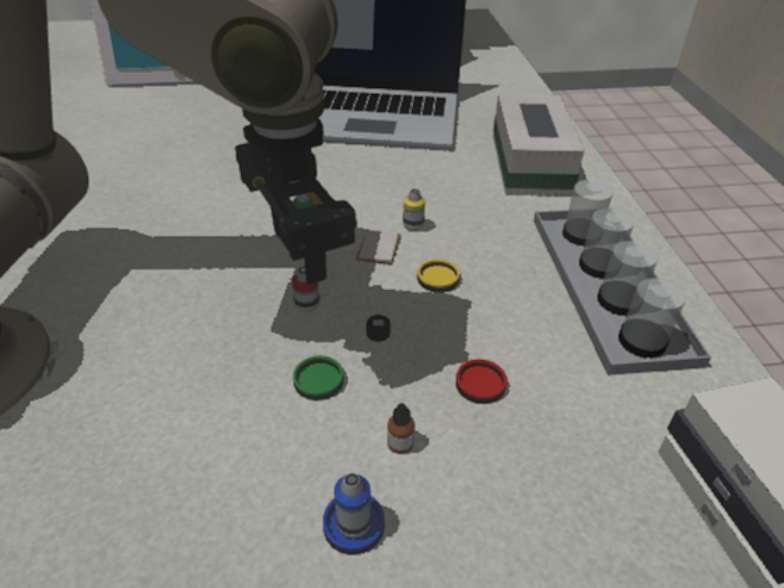

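The picture shows blue standing centred in its can at (353,515), with the dropper and the mount untouched. Red is next.

{"api": "carry_out", "payload": {
  "deltas": [
    {"dx":0,"dy":0.035,"dz":0,"twist":0},
    {"dx":0,"dy":0.06,"dz":0,"twist":0},
    {"dx":0,"dy":0.0645,"dz":-0.01,"twist":0},
    {"dx":0,"dy":0.0645,"dz":-0.04,"twist":0},
    {"dx":0,"dy":0.0645,"dz":-0.07,"twist":0},
    {"dx":0,"dy":0.0645,"dz":-0.1,"twist":0},
    {"dx":0,"dy":0.0645,"dz":-0.115,"twist":0},
    {"dx":0,"dy":0.0645,"dz":-0.123,"twist":0},
    {"dx":0,"dy":0.0645,"dz":-0.123,"twist":0}
  ]
}}

```text
time_s: 10.1
tool_pos: [0.4412, 0.0671, 0.0149]
eef_rot: [-0.0, 0.985, 0.173, -0.001]
contact_force: [0.1, -0.1, 0.8]
width: 1.002
gripper_force: 0.0
```

{"api": "carry_out", "payload": {
  "deltas": [
    {"dx":0,"dy":0,"dz":0,"twist":0},
    {"dx":0,"dy":0,"dz":0,"twist":0},
    {"dx":0,"dy":0,"dz":0,"twist":0},
    {"dx":0,"dy":0,"dz":0,"twist":0},
    {"dx":0,"dy":0,"dz":0,"twist":0},
    {"dx":0,"dy":0,"dz":0,"twist":0},
    {"dx":0,"dy":0,"dz":0,"twist":0},
    {"dx":0,"dy":0,"dz":0,"twist":0},
    {"dx":0,"dy":0,"dz":0,"twist":0},
    {"dx":0,"dy":0,"dz":0,"twist":0}
  ],
  "fingers": 0.02
}}

```text
time_s: 11.1
tool_pos: [0.4414, 0.0678, 0.0158]
eef_rot: [-0.0, 0.985, 0.173, -0.0]
contact_force: [-2.2, 3.6, 3.3]
width: 0.379
gripper_force: 30.0
```

{"api": "carry_out", "payload": {
  "deltas": [
    {"dx":0,"dy":0,"dz":0.015,"twist":0},
    {"dx":0,"dy":0,"dz":0.045,"twist":0},
    {"dx":0,"dy":0,"dz":0.08,"twist":0},
    {"dx":0.02,"dy":-0.016,"dz":0.09,"twist":0},
    {"dx":0.05,"dy":-0.041,"dz":0.09,"twist":0},
    {"dx":0.08,"dy":-0.065,"dz":0.09,"twist":0},
    {"dx":0.11,"dy":-0.09,"dz":0.09,"twist":0},
    {"dx":0.14,"dy":-0.115,"dz":0.09,"twist":0},
    {"dx":0.17,"dy":-0.139,"dz":0.09,"twist":0},
    {"dx":0.195,"dy":-0.16,"dz":0.09,"twist":0}
  ]
}}

```text
time_s: 12.1
tool_pos: [0.6375, -0.094, 0.105]
eef_rot: [0.0, 0.985, 0.173, -0.0]
contact_force: [0.4, 0.5, -1.0]
width: 0.374
gripper_force: 30.0
```

{"api": "carry_out", "payload": {
  "deltas": [
    {"dx":0.0115,"dy":-0.0095,"dz":0,"twist":0},
    {"dx":0.0115,"dy":-0.0095,"dz":-0.015,"twist":0},
    {"dx":0.0115,"dy":-0.0095,"dz":-0.04,"twist":0},
    {"dx":0.0115,"dy":-0.0095,"dz":-0.06,"twist":0},
    {"dx":0.0115,"dy":-0.0095,"dz":-0.072,"twist":0},
    {"dx":0.0115,"dy":-0.0095,"dz":-0.079,"twist":0},
    {"dx":0.0115,"dy":-0.0095,"dz":-0.082,"twist":0},
    {"dx":0.0115,"dy":-0.0095,"dz":-0.084,"twist":0},
    {"dx":0.0115,"dy":-0.0095,"dz":-0.084,"twist":0}
  ]
}}

```text
time_s: 13.0
tool_pos: [0.6482, -0.1019, 0.0222]
eef_rot: [0.0, 0.985, 0.174, 0.0]
contact_force: [-0.5, 0.0, -1.7]
width: 0.377
gripper_force: 30.0
```

{"api": "carry_out", "payload": {
  "deltas": [
    {"dx":0,"dy":0,"dz":-0.0007,"twist":0},
    {"dx":0,"dy":0,"dz":-0.0015,"twist":0},
    {"dx":0,"dy":0,"dz":-0.0015,"twist":0}
  ]
}}

```text
time_s: 13.3
tool_pos: [0.648, -0.1019, 0.0204]
eef_rot: [0.0, 0.985, 0.174, 0.0]
contact_force: [-0.2, 0.2, -1.7]
width: 0.374
gripper_force: 30.0
```

{"api": "carry_out", "payload": {
  "deltas": [
    {"dx":0,"dy":0,"dz":-0.0005,"twist":0},
    {"dx":0,"dy":0,"dz":-0.001,"twist":0},
    {"dx":0,"dy":0,"dz":-0.001,"twist":0}
  ]
}}

```text
time_s: 13.6
tool_pos: [0.6481, -0.1019, 0.0198]
eef_rot: [0.0, 0.985, 0.174, 0.0]
contact_force: [-2.4, 1.5, 4.5]
width: 0.377
gripper_force: 30.0
```

{"api": "carry_out", "payload": {
  "deltas": [
    {"dx":0,"dy":0,"dz":0,"twist":0},
    {"dx":0,"dy":0,"dz":0,"twist":0},
    {"dx":0,"dy":0,"dz":0,"twist":0},
    {"dx":0,"dy":0,"dz":0,"twist":0},
    {"dx":0,"dy":0,"dz":0,"twist":0},
    {"dx":0,"dy":0,"dz":0,"twist":0}
  ],
  "fingers": 0.075
}}

```text
time_s: 14.2
tool_pos: [0.648, -0.1019, 0.0192]
eef_rot: [-0.0, 0.985, 0.174, -0.0]
contact_force: [-0.6, -0.2, -0.1]
width: 0.851
gripper_force: 0.0
```

{"api": "carry_out", "payload": {
  "deltas": [
    {"dx":0,"dy":0,"dz":0.02,"twist":0},
    {"dx":0,"dy":0,"dz":0.06,"twist":0},
    {"dx":0,"dy":0,"dz":0.1,"twist":0},
    {"dx":-0.015,"dy":0.026,"dz":0.12,"twist":0},
    {"dx":-0.035,"dy":0.06,"dz":0.12,"twist":0},
    {"dx":-0.055,"dy":0.095,"dz":0.12,"twist":0},
    {"dx":-0.075,"dy":0.13,"dz":0.12,"twist":0},
    {"dx":-0.095,"dy":0.164,"dz":0.12,"twist":0},
    {"dx":-0.115,"dy":0.199,"dz":0.12,"twist":0},
    {"dx":-0.135,"dy":0.233,"dz":0.12,"twist":0}
  ],
  "fingers": 0.088
}}

```text
time_s: 15.2
tool_pos: [0.512, 0.1324, 0.1394]
eef_rot: [-0.0, 0.985, 0.173, 0.0]
contact_force: [1.1, -0.7, -1.0]
width: 1.0
gripper_force: 0.0
```

{"api": "carry_out", "payload": {
  "deltas": [
    {"dx":-0.02,"dy":0.035,"dz":0,"twist":0},
    {"dx":-0.04,"dy":0.07,"dz":0,"twist":0},
    {"dx":-0.06,"dy":0.105,"dz":0,"twist":0},
    {"dx":-0.068,"dy":0.1185,"dz":0,"twist":0},
    {"dx":-0.068,"dy":0.1185,"dz":0,"twist":0}
  ]
}}

```text
time_s: 15.7
tool_pos: [0.4438, 0.2512, 0.1394]
eef_rot: [-0.0, 0.985, 0.175, 0.0]
contact_force: [-0.1, -0.7, -0.2]
width: 0.999
gripper_force: 0.0
```

```bash
python3 - <<'E'
from h import *
p,d=shot('side','side3'); W=cloud('side',d).reshape(-1,3); W=W[~np.isnan(W[:,0])]
for p in [(.648,-.1015),(.478,-.267)]:
    Q=W[(np.hypot(*(W[:,:2]-p).T)<.03)]; print(p,np.percentile(Q[:,2],99), Q[Q[:,2]>.05].mean(0))
E
```

```text
(0.648, -0.1015) 0.06917460684435109 [ 0.64716712 -0.10857246  0.05836372]
(0.478, -0.267) 0.08514199105565243 [ 0.47836989 -0.27435159  0.070452  ]
```

{"api": "carry_out", "payload": {
  "deltas": [
    {"dx":0.001,"dy":-0.0015,"dz":-0.03,"twist":0},
    {"dx":0.001,"dy":-0.0015,"dz":-0.06,"twist":0},
    {"dx":0.001,"dy":-0.0015,"dz":-0.09,"twist":0},
    {"dx":0.001,"dy":-0.0015,"dz":-0.107,"twist":0},
    {"dx":0.001,"dy":-0.0015,"dz":-0.117,"twist":0},
    {"dx":0.001,"dy":-0.0015,"dz":-0.117,"twist":0},
    {"dx":0.001,"dy":-0.0015,"dz":-0.117,"twist":0}
  ]
}}

```text
time_s: 16.45
tool_pos: [0.4467, 0.2479, 0.0229]
eef_rot: [-0.0, 0.985, 0.173, 0.001]
contact_force: [0.7, -0.0, 0.0]
width: 0.999
gripper_force: 0.0
```

{"api": "carry_out", "payload": {
  "deltas": [
    {"dx":0,"dy":0,"dz":0,"twist":0},
    {"dx":0,"dy":0,"dz":0,"twist":0},
    {"dx":0,"dy":0,"dz":0,"twist":0},
    {"dx":0,"dy":0,"dz":0,"twist":0},
    {"dx":0,"dy":0,"dz":0,"twist":0},
    {"dx":0,"dy":0,"dz":0,"twist":0},
    {"dx":0,"dy":0,"dz":0,"twist":0},
    {"dx":0,"dy":0,"dz":0,"twist":0},
    {"dx":0,"dy":0,"dz":0,"twist":0},
    {"dx":0,"dy":0,"dz":0,"twist":0}
  ],
  "fingers": 0.02
}}

```text
time_s: 17.45
tool_pos: [0.446, 0.2484, 0.0224]
eef_rot: [-0.0, 0.985, 0.174, 0.0]
contact_force: [-0.7, 3.8, 2.9]
width: 0.38
gripper_force: 30.0
```

{"api": "carry_out", "payload": {
  "deltas": [
    {"dx":0,"dy":0,"dz":0.015,"twist":0},
    {"dx":0,"dy":0,"dz":0.045,"twist":0},
    {"dx":0,"dy":0,"dz":0.075,"twist":0},
    {"dx":0,"dy":-0.025,"dz":0.08,"twist":0},
    {"dx":0.001,"dy":-0.065,"dz":0.08,"twist":0},
    {"dx":0.002,"dy":-0.105,"dz":0.08,"twist":0},
    {"dx":0.003,"dy":-0.145,"dz":0.08,"twist":0},
    {"dx":0.004,"dy":-0.185,"dz":0.08,"twist":0},
    {"dx":0.005,"dy":-0.225,"dz":0.08,"twist":0},
    {"dx":0.006,"dy":-0.265,"dz":0.08,"twist":0}
  ]
}}

```text
time_s: 18.45
tool_pos: [0.4513, -0.0187, 0.1019]
eef_rot: [0.0, 0.985, 0.174, -0.001]
contact_force: [1.7, 0.0, -2.5]
width: 0.377
gripper_force: 30.0
```

{"api": "carry_out", "payload": {
  "deltas": [
    {"dx":0,"dy":-0.035,"dz":0,"twist":0},
    {"dx":0,"dy":-0.055,"dz":0,"twist":0},
    {"dx":0,"dy":-0.055,"dz":-0.015,"twist":0},
    {"dx":0,"dy":-0.055,"dz":-0.04,"twist":0},
    {"dx":0,"dy":-0.055,"dz":-0.058,"twist":0},
    {"dx":0,"dy":-0.055,"dz":-0.067,"twist":0},
    {"dx":0,"dy":-0.055,"dz":-0.072,"twist":0},
    {"dx":0,"dy":-0.055,"dz":-0.074,"twist":0},
    {"dx":0,"dy":-0.055,"dz":-0.074,"twist":0}
  ]
}}

```text
time_s: 19.35
tool_pos: [0.4521, -0.0719, 0.0285]
eef_rot: [0.0, 0.985, 0.174, 0.0]
contact_force: [-0.9, 0.3, -1.9]
width: 0.381
gripper_force: 30.0
```

{"api": "carry_out", "payload": {
  "deltas": [
    {"dx":0,"dy":0,"dz":-0.0005,"twist":0},
    {"dx":0,"dy":0,"dz":-0.001,"twist":0},
    {"dx":0,"dy":0,"dz":-0.001,"twist":0}
  ]
}}

```text
time_s: 19.65
tool_pos: [0.4521, -0.0719, 0.0275]
eef_rot: [0.0, 0.985, 0.174, 0.0]
contact_force: [0.6, -0.2, -2.7]
width: 0.378
gripper_force: 30.0
```

{"api": "carry_out", "payload": {
  "deltas": [
    {"dx":0,"dy":0,"dz":-0.0005,"twist":0},
    {"dx":0,"dy":0,"dz":-0.001,"twist":0},
    {"dx":0,"dy":0,"dz":-0.001,"twist":0}
  ]
}}

```text
time_s: 19.95
tool_pos: [0.4521, -0.0719, 0.0264]
eef_rot: [0.0, 0.985, 0.174, 0.0]
contact_force: [-0.3, 1.4, -0.7]
width: 0.378
gripper_force: 30.0
```

{"api": "carry_out", "payload": {
  "deltas": [
    {"dx":0,"dy":0,"dz":-0.0004,"twist":0},
    {"dx":0,"dy":0,"dz":-0.0007,"twist":0},
    {"dx":0,"dy":0,"dz":-0.0007,"twist":0}
  ]
}}

```text
time_s: 20.25
tool_pos: [0.4521, -0.0718, 0.0263]
eef_rot: [0.0, 0.985, 0.174, 0.0]
contact_force: [-2.2, 1.6, 9.6]
width: 0.377
gripper_force: 30.0
```

{"api": "carry_out", "payload": {
  "deltas": [
    {"dx":0,"dy":0,"dz":0,"twist":0},
    {"dx":0,"dy":0,"dz":0,"twist":0},
    {"dx":0,"dy":0,"dz":0,"twist":0},
    {"dx":0,"dy":0,"dz":0,"twist":0},
    {"dx":0,"dy":0,"dz":0,"twist":0},
    {"dx":0,"dy":0,"dz":0,"twist":0}
  ],
  "fingers": 0.075
}}

```text
time_s: 20.85
tool_pos: [0.4519, -0.0719, 0.0255]
eef_rot: [-0.0, 0.985, 0.174, -0.0]
contact_force: [-0.3, -0.1, -0.9]
width: 0.848
gripper_force: 0.0
```

{"api": "carry_out", "payload": {
  "deltas": [
    {"dx":0,"dy":0,"dz":0.02,"twist":0},
    {"dx":0,"dy":0,"dz":0.06,"twist":0},
    {"dx":0,"dy":0,"dz":0.1,"twist":0},
    {"dx":0.01,"dy":0.019,"dz":0.11,"twist":0},
    {"dx":0.03,"dy":0.057,"dz":0.11,"twist":0},
    {"dx":0.05,"dy":0.095,"dz":0.11,"twist":0},
    {"dx":0.07,"dy":0.132,"dz":0.11,"twist":0},
    {"dx":0.09,"dy":0.17,"dz":0.11,"twist":0},
    {"dx":0.11,"dy":0.208,"dz":0.11,"twist":0},
    {"dx":0.13,"dy":0.246,"dz":0.11,"twist":0}
  ],
  "fingers": 0.088
}}

```text
time_s: 21.85
tool_pos: [0.5824, 0.1759, 0.1354]
eef_rot: [0.0, 0.985, 0.174, -0.0]
contact_force: [0.6, -0.8, -0.3]
width: 1.0
gripper_force: 0.0
```

{"api": "carry_out", "payload": {
  "deltas": [
    {"dx":0.02,"dy":0.038,"dz":0,"twist":0},
    {"dx":0.037,"dy":0.07,"dz":0,"twist":0},
    {"dx":0.037,"dy":0.07,"dz":0,"twist":0},
    {"dx":0.037,"dy":0.07,"dz":0,"twist":0}
  ]
}}

```text
time_s: 22.25
tool_pos: [0.6186, 0.2443, 0.1348]
eef_rot: [0.0, 0.985, 0.174, -0.001]
contact_force: [-0.3, -0.5, 0.9]
width: 1.001
gripper_force: 0.0
```

Now down to 0.017.

{"api": "carry_out", "payload": {
  "deltas": [
    {"dx":0,"dy":0,"dz":-0.03,"twist":0},
    {"dx":0,"dy":0,"dz":-0.06,"twist":0},
    {"dx":0,"dy":0,"dz":-0.09,"twist":0},
    {"dx":0,"dy":0,"dz":-0.108,"twist":0},
    {"dx":0,"dy":0,"dz":-0.118,"twist":0},
    {"dx":0,"dy":0,"dz":-0.118,"twist":0},
    {"dx":0,"dy":0,"dz":-0.118,"twist":0}
  ]
}}

```text
time_s: 22.95
tool_pos: [0.6194, 0.2437, 0.0187]
eef_rot: [0.0, 0.985, 0.173, 0.001]
contact_force: [0.3, 0.3, -0.2]
width: 0.998
gripper_force: 0.0
```

{"api": "carry_out", "payload": {
  "deltas": [
    {"dx":0,"dy":0,"dz":0,"twist":0},
    {"dx":0,"dy":0,"dz":0,"twist":0},
    {"dx":0,"dy":0,"dz":0,"twist":0},
    {"dx":0,"dy":0,"dz":0,"twist":0},
    {"dx":0,"dy":0,"dz":0,"twist":0},
    {"dx":0,"dy":0,"dz":0,"twist":0},
    {"dx":0,"dy":0,"dz":0,"twist":0},
    {"dx":0,"dy":0,"dz":0,"twist":0},
    {"dx":0,"dy":0,"dz":0,"twist":0},
    {"dx":0,"dy":0,"dz":0,"twist":0}
  ],
  "fingers": 0.02
}}

```text
time_s: 23.95
tool_pos: [0.6189, 0.2443, 0.0176]
eef_rot: [-0.0, 0.985, 0.174, 0.0]
contact_force: [-1.1, 1.8, 0.7]
width: 0.377
gripper_force: 30.0
```

{"api": "carry_out", "payload": {
  "deltas": [
    {"dx":0,"dy":0,"dz":0.015,"twist":0},
    {"dx":0,"dy":0,"dz":0.04,"twist":0},
    {"dx":0,"dy":0,"dz":0.06,"twist":0},
    {"dx":0.002,"dy":-0.02,"dz":0.065,"twist":0},
    {"dx":0.006,"dy":-0.055,"dz":0.065,"twist":0},
    {"dx":0.01,"dy":-0.09,"dz":0.065,"twist":0},
    {"dx":0.013,"dy":-0.12,"dz":0.065,"twist":0},
    {"dx":0.015,"dy":-0.139,"dz":0.065,"twist":0},
    {"dx":0.015,"dy":-0.139,"dz":0.065,"twist":0}
  ]
}}

```text
time_s: 24.85
tool_pos: [0.6344, 0.1025, 0.0834]
eef_rot: [0.0, 0.985, 0.172, 0.0]
contact_force: [0.7, 0.0, -1.2]
width: 0.378
gripper_force: 30.0
```

{"api": "carry_out", "payload": {
  "deltas": [
    {"dx":0,"dy":0,"dz":-0.015,"twist":0},
    {"dx":0,"dy":0,"dz":-0.035,"twist":0},
    {"dx":0,"dy":0,"dz":-0.047,"twist":0},
    {"dx":0,"dy":0,"dz":-0.055,"twist":0},
    {"dx":0,"dy":0,"dz":-0.058,"twist":0},
    {"dx":0,"dy":0,"dz":-0.059,"twist":0},
    {"dx":0,"dy":0,"dz":-0.0595,"twist":0},
    {"dx":0,"dy":0,"dz":-0.0595,"twist":0}
  ]
}}

```text
time_s: 25.65
tool_pos: [0.6342, 0.1052, 0.0236]
eef_rot: [0.0, 0.985, 0.174, 0.0]
contact_force: [-0.3, -0.3, -2.3]
width: 0.378
gripper_force: 30.0
```

{"api": "carry_out", "payload": {
  "deltas": [
    {"dx":0,"dy":0,"dz":-0.0005,"twist":0},
    {"dx":0,"dy":0,"dz":-0.001,"twist":0},
    {"dx":0,"dy":0,"dz":-0.001,"twist":0}
  ]
}}

```text
time_s: 25.95
tool_pos: [0.634, 0.1051, 0.0221]
eef_rot: [-0.0, 0.985, 0.173, -0.0]
contact_force: [-0.5, 0.3, -1.8]
width: 0.374
gripper_force: 30.0
```

{"api": "carry_out", "payload": {
  "deltas": [
    {"dx":0,"dy":0,"dz":-0.0005,"twist":0},
    {"dx":0,"dy":0,"dz":-0.001,"twist":0},
    {"dx":0,"dy":0,"dz":-0.001,"twist":0}
  ]
}}

```text
time_s: 26.25
tool_pos: [0.6341, 0.1052, 0.0215]
eef_rot: [0.0, 0.985, 0.174, 0.0]
contact_force: [-1.4, 0.4, 4.0]
width: 0.377
gripper_force: 30.0
```

{"api": "carry_out", "payload": {
  "deltas": [
    {"dx":0,"dy":0,"dz":0,"twist":0},
    {"dx":0,"dy":0,"dz":0,"twist":0},
    {"dx":0,"dy":0,"dz":0,"twist":0},
    {"dx":0,"dy":0,"dz":0,"twist":0},
    {"dx":0,"dy":0,"dz":0,"twist":0},
    {"dx":0,"dy":0,"dz":0,"twist":0}
  ],
  "fingers": 0.075
}}

```text
time_s: 26.85
tool_pos: [0.634, 0.1051, 0.021]
eef_rot: [-0.0, 0.985, 0.173, 0.0]
contact_force: [0.3, 0.1, -0.2]
width: 0.848
gripper_force: 0.0
```

{"api": "carry_out", "payload": {
  "deltas": [
    {"dx":0,"dy":0,"dz":0.02,"twist":0},
    {"dx":0,"dy":0,"dz":0.06,"twist":0},
    {"dx":0,"dy":0,"dz":0.1,"twist":0},
    {"dx":-0.015,"dy":0.02,"dz":0.13,"twist":0},
    {"dx":-0.04,"dy":0.05,"dz":0.15,"twist":0},
    {"dx":-0.07,"dy":0.08,"dz":0.15,"twist":0},
    {"dx":-0.1,"dy":0.11,"dz":0.15,"twist":0},
    {"dx":-0.13,"dy":0.14,"dz":0.15,"twist":0},
    {"dx":-0.16,"dy":0.17,"dz":0.15,"twist":0},
    {"dx":-0.18,"dy":0.2,"dz":0.15,"twist":0}
  ]
}}

```text
time_s: 27.85
tool_pos: [0.452, 0.3062, 0.1713]
eef_rot: [-0.0, 0.985, 0.174, -0.0]
contact_force: [0.1, 0.7, 0.4]
width: 0.853
gripper_force: 0.0
```

```bash
python3 - <<'E'
from h import *
import meas
p,d=shot('side','side4'); shot('top','top4'); cv2.imwrite('pics/s4.png',cv2.resize(p[:,:,::-1],None,fx=1.4,fy=1.4))
meas.objs=dict(meas.cans)
meas.run('4')
E
```

```text
top bench 0.0009
red top z 0.0702 top c [ 0.6481 -0.1018] 17 barrel fit [ 0.6485 -0.1027] 118
yellow top z 0.0728 top c [0.6339 0.1034] 40 barrel fit [0.634 0.104] 98
green top z 0.0802 top c [ 0.4513 -0.0725] 42 barrel fit [ 0.4527 -0.0735] 77
blue top z 0.0858 top c [ 0.4777 -0.2667] 19 barrel fit [ 0.4774 -0.2669] 112
dropper top z 0.0689 top c [ 0.5381 -0.1749] 10 barrel fit [ 0.5383 -0.1783] 106
spec top z 0.0241 top c [0.5325 0.0034] 76 barrel fit [0.5252 0.0104] 176
can red [ 0.6482 -0.101 ] [ 0.648  -0.1012] z 0.0147 195
can yellow [0.6338 0.1053] [0.6337 0.1052] z 0.0143 202
can green [ 0.451  -0.0715] [ 0.4514 -0.0711] z 0.0144 186
can blue [ 0.4776 -0.267 ] [ 0.4782 -0.2651] z 0.0142 180
side bench 0.0004
red top z 0.0688 top c [ 0.6482 -0.1038] 55 barrel fit [ 0.6489 -0.1032] 260
yellow top z 0.0712 top c [0.6345 0.1002] 34 barrel fit [0.6348 0.1037] 193
green top z 0.0787 top c [ 0.4526 -0.0735] 56 barrel fit [ 0.4519 -0.0735] 245
blue top z 0.0847 top c [ 0.4784 -0.2678] 97 barrel fit [ 0.4785 -0.2676] 296
dropper top z 0.067 top c [ 0.5387 -0.1752] 24 barrel fit [ 0.5394 -0.1715] 301
spec top z 0.0218 top c [0.5337 0.0016] 157 barrel fit [0.5355 0.0053] 193
can red [ 0.6491 -0.1001] [ 0.6485 -0.102 ] z 0.0137 309
can yellow [0.6344 0.1061] [0.6341 0.1024] z 0.0133 229
can green [ 0.4514 -0.0712] [ 0.4519 -0.0759] z 0.0137 319
can blue [ 0.4785 -0.2666] [ 0.4787 -0.2712] z 0.0137 455
```

View pics/s4.png

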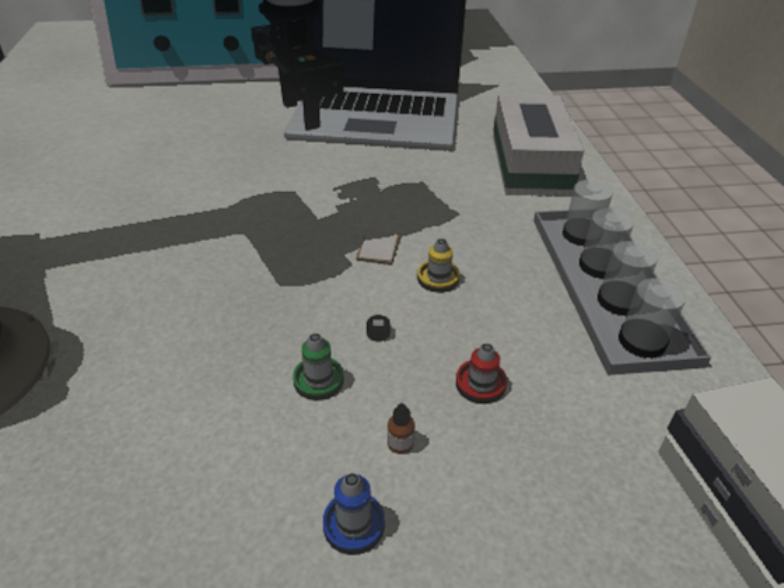

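All four stand upright and seated within 3 mm of their can centres: yellow (439,265), green (317,365), red (483,372) and blue (353,512). The dropper and the mount have not moved.

```bash
python3 -c "
from workcell import order; print(order.close_job())"
```

```text
the job is handed in; nothing more can be done
None
```

All four objectives stand upright and seated in the cans of their own colour, within about 3 mm of centre by my last camera check; the dropper bottle and specimen mount did not move, and I handed the job in at about 28 s (no verdict was returned).

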